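Load the bench shaker, close its retaining bar and start it

TASK

Stand all the amber sample jars upright on the deck of the bench shaker, inside its side panels, and let go of them. Then swing the red-handled retaining bar across the open front until it lies fully home in its catch, and only then start the shaker by pressing the yellow pedal right down to its stop for a moment and letting it come back up. Leave the green cup, the glass dish and the black slide box where they are.

Things in the scene. Friction and masses are not known exactly. Their poses are not given: they have to be found in the camera images.
- shaker: white bench shaker, fixed, 214 (x) by 200 (y) by 60 mm high, black rubber deck on top. Panels 6 mm thick stand 36 mm above the deck along its +y, -y and +x sides; the -x side (front) is open but for the retaining bar. Clear deck inside panels and bar: y -88 to +88 mm, x -87 to +97 mm. Origin: centre of the underside, on the table; yaw varies.
- deck (a point): centre of the deck's top surface, 60 mm above the shaker's origin, same axes as the shaker
- bar (a joint): angle of the retaining bar (rad): 0 = closed, level across the front, end in the catch; grows as it swings up, 1.57 = straight up, to 2.0 = leaning out to the shaker's +y side (starts at 1.6 to 1.9). It turns in the upright plane of the front. Stiff hinge (0.25 N m friction), stays where left. Straight 10 mm square steel, red handle 16 mm square from 190 to 240 mm from the hinge.
- bar_grip (a point): point on the centre line of the bar's red handle, 222 mm from the hinge, 18 mm from the tip; moves with the bar. Pinch the handle across its 16 mm width, which is along the shaker's x axis at every bar angle.
- bar_hinge (a point): hinge axis of the bar (the axis is along the shaker's x axis), in shaker axes at (-92, 88, 90) mm from its origin; fixed to the shaker. At angle a the handle point lies 222 mm from here, at (0, -cos a, sin a) in shaker axes.
- bar_catch (a point): dark steel U-shaped catch fork, open at the top, in shaker axes at (-92, -88, 90) mm; slot 22 mm wide; the closed bar lies here, and its red handle sticks out beyond it on the -y side
- paddle (a joint): angle of the yellow pedal (rad): 0 = up at rest, 0.30 = down at its stop; its spring pushes it back up; about 3 N at the pad to start it moving, about 8 N to hold it at the stop
- paddle_pad (a point): point on the top face of the yellow pedal near its raised free end, where to press. The pedal plate is 120 by 70 mm, hinged at its far (+x) end 32 mm above the table, 95 mm from this point; at rest it slopes up towards the free end at 0.25 rad and the pad is about 59 mm above the table; at the stop it slopes down by 0.05 rad and the pad is about 31 mm above the table.
- pedal: grey base of the pedal, fixed, 140 (x) by 90 (y) mm, 14 mm thick with two 44 mm high cheeks at its far end; origin at the centre of the underside; the pedal's free end is on its -x side
- jar0: amber glass sample jar, upright: body 60 mm diameter to 56 mm height (lowest 22 mm is brown sediment), white round lid 44 mm diameter from 56 to 80 mm height with a thin blue ring; about 0.3 kg, heavy at the bottom; origin at the centre of its underside, z up along the jar. Three or four of the four jars are present at a start.
- jar1: amber glass sample jar, upright: body 60 mm diameter to 56 mm height (lowest 22 mm is brown sediment), white round lid 44 mm diameter from 56 to 80 mm height with a thin blue ring; about 0.3 kg, heavy at the bottom; origin at the centre of its underside, z up along the jar. Three or four of the four jars are present at a start.
- jar2: amber glass sample jar, upright: body 60 mm diameter to 56 mm height (lowest 22 mm is brown sediment), white round lid 44 mm diameter from 56 to 80 mm height with a thin blue ring; about 0.3 kg, heavy at the bottom; origin at the centre of its underside, z up along the jar. Three or four of the four jars are present at a start.
- jar3: amber glass sample jar, upright: body 60 mm diameter to 56 mm height (lowest 22 mm is brown sediment), white round lid 44 mm diameter from 56 to 80 mm height with a thin blue ring; about 0.3 kg, heavy at the bottom; origin at the centre of its underside, z up along the jar. Three or four of the four jars are present at a start.
- cup: green cup, 80 mm across, 95 mm high, bystander; origin at the centre of its underside
- dish: covered round dish with glass top, 92 mm across, 26 mm high, bystander; origin at the centre of its underside
- slidebox: black slide box, 90 by 150 by 60 mm, bystander; origin at the centre of its underside

How it is judged:
By the outcome, as a careful person would: the job done as asked, in the order asked, and still so for the second after the job is handed in, with the robot touching nothing.
Of jar0, jar1, jar2, jar3 only 3 to 4 are there at a start; the rules pass over those that are not, and their reading is None.
At some moment in a run one of jar0, jar1, jar2, jar3 may be knocked a few centimetres aside while the robot is not near it.
It also fails if it takes over 208 s, if anything falls off the work surface, if the arm or the gripper's body presses on something with over 40 N, if the wrist force passes 120 N, or if a joint passes its speed limit or range.

ROBOT

A 7-joint arm with a two-finger parallel gripper is mounted at the origin on the work surface. World frame = base frame: x ahead of the robot, y to its left, z up, the work surface at z = 0. Lengths are in m, angles in rad, forces in N, time in s.
With the tool pointing down it reaches from about 0.4 to 0.85 m from the base axis. Payload 10.4 kg.
Tool frame: the origin (TCP) lies midway between the tips of the shut fingers; the grasp point (between the pads) lies 19 mm behind it (robot.hold_point_z is the distance from the TCP to the grasp point, in m); z points along the fingers, y is the line along which they close (so a half turn about z gives the same grasp; the last joint's range is limited). The gripper opens to 85 mm and grips with 20 to 120 N. Pads are 22 mm wide; open, the fingers measure 114 mm over their backs; the gripper's body (76 mm by 85 mm) begins 54 mm behind the grasp point. The pads swing forward as they close: fully open they stand 13 mm farther back than shut.
Start: joints at [-1.27, 0.332, -0.065, 1.46, 0.022, 1.35, -0.088], TCP at [0.199, 0.593, 0.231] pointing down, gripper open.
Joint ranges: [-2.6, 2.6], [-0.5, 2.12], [-1.47, 1.34], [0.16, 2.42], [-1.27, 4.41], [0.06, 2.06], [-2.6, 2.6]. Speed limits (rad/s): [2.22, 2.22, 2.79, 2.79, 3.14, 3.14, 3.14].

INTERFACE

Orientations are given as [roll, pitch, yaw] about the fixed x, y, z axes, in that order (R = Rz(yaw) Ry(pitch) Rx(roll)).
In Python, from station import robot gives the robot as it stands.
- The arm moves only by the tool arm_command, never from a script. Its argument "series" is a list of rows, each a list of 2 entries, a list of its own where there are three numbers: the shift along the tool's x, y, z in cm, then the turn about the tool's z in rad. In form: [[[dx, dy, dz], turn], ...]. A call has 1 to 8 rows; each row is the pose to reach, as a shift and turn from the pose commanded when the call began, along the tool's axes at that moment; what a row does not reach only later rows make up. A row lasts 1/10 s, in which the tool goes at most 50 mm and 8.59 degrees, less where a joint would pass 70% of its speed; a pose out of reach is approached as far as the arm can. A call with a gripper value outside its range is refused whole. "claw" is the finger opening in cm, from 0 to 8.54, set as the call begins (left out, the last holds). The fingers move at their own pace and stop on an object; "newtons" is the grip in N (left out, the last holds). Time passes only in rows, so rows that repeat a pose let the fingers close. It gives the time, the measured TCP pose, the force, the opening and the grip force at its end, in the units of the state.
- robot.read_state(): the state, without advancing time (a new reading comes with each control period).
- robot.capture(name): name is "side" or "top" or "wrist"; returns a dict with "img" (480x640x3 uint8, red, green, blue), "z_map" (480x640 float32, m along the optical axis (not along the pixel's ray), 0 where there is no reading), "mtx" (3x3 intrinsics, pixels), "cam_to_world" (4x4, takes a point from camera to world coordinates). Camera axes: x right, y down, z forward; pixel columns grow to the right and rows downward; lengths in m; the calibration is good to about 2 mm. A picture is of the moment at which its call begins.
- robot.sign_off(): hands the job in; it is judged then, once.
Trained networks look in a picture, given as the dict that the camera call returned (one of the last four; its "shot" number tells which), for a name from the list of things; names that differ only in an ending like _2 or _b are one class to them, and where a whole thing is asked for, a point or a joint stands for the part that bears it (a point fixed in the world has none). Each returns a list of dicts, best first, with "confidence" (0 to 1); they miss things now and then, are a little off and sometimes report something else, mostly with a low value. They report only what shows in the picture. A call takes as long as a camera call.
- robot.regions_of(target, picture): "mask" (480x640 bool, what is visible of it) and "bbox" ([centre column, centre row, width, height] in pixels, round what is visible of it).
- robot.mark_of(target, picture): "point" ([column, row] in pixels: a listed point, or the origin of a listed thing).
The state is a dict: "time_s": time; "qpos": joint angles; "dq": joint speeds; "joint_efforts": joint torques, N m; "position": TCP position; "orientation": TCP orientation; "wrist_force": force on the tool from outside, world axes, zero at the start; "moment": the same for the moment, N m; "grip_width": opening from 0.0 (shut) to 1.0 (fully open); "grasp_force": force on a finger pad.
Only numpy, scipy, OpenCV 4.12 (cv2) and the standard library are available. Lean on these libraries where they do the work, as an engineer would, in place of code of your own. Each camera call takes 0.05 s, during which the arm holds its last target. There are 200 camera calls.

## Working session

There is one attempt and no reset: what is moved stays moved. The work goes in short steps, Python scripts to look and compute and a tool call to move; the robot and the scene stay as the last step left them, time stands still between calls to the robot, and variables do not carry over. Pictures are saved under pics/ and viewed, at most 14 in all, crops included, and the job is handed in when it is done.

Besides the shell and the picture viewer there is one more tool, called after "Emit:" by a JSON object that holds its "op" and its "data". arm_command: Moves the arm, as the interface text tells. Its arguments: {"type":"object","properties":{"series":{"type":"array"},"claw":{"type":"number"},"newtons":{"type":"number"}},"required":["series"]}

```bash
ls; mkdir -p pics; cat > h.py <<'E'
import numpy as np,cv2
from station import robot
def ray(c,uv):
    K=np.array(c["mtx"]);T=np.array(c["cam_to_world"])
    d=T[:3,:3]@np.linalg.inv(K)@np.array([uv[0],uv[1],1.0]);return T[:3,3],d
def atz(c,uv,z):
    o,d=ray(c,uv);return o+d*(z-o[2])/d[2]
def tri(c1,p1,c2,p2):
    o1,d1=ray(c1,p1);o2,d2=ray(c2,p2)
    s=np.linalg.lstsq(np.c_[d1,-d2],o2-o1,rcond=None)[0]
    a=o1+d1*s[0];b=o2+d2*s[1];return (a+b)/2,np.linalg.norm(a-b)
def cloud(c):
    z=c["z_map"];v,u=np.indices(z.shape);K=np.array(c["mtx"]);T=np.array(c["cam_to_world"])
    p=np.stack([(u-K[0,2])/K[0,0]*z,(v-K[1,2])/K[1,1]*z,z],-1)
    return p@T[:3,:3].T+T[:3,3]
def save(c,n): cv2.imwrite(f"pics/{n}.png",c["img"][:,:,::-1])
E
python3 - <<'E'
from h import *
np.set_printoptions(precision=3,suppress=True)
C={n:robot.capture(n) for n in ("top","side")}
for n,c in C.items():
    save(c,n+"0");P=cloud(c);print(n,c["cam_to_world"])
    for t in ["jar0","shaker","cup","dish","slidebox","pedal","bar"]:
        for r in robot.regions_of(t,c)[:6]:
            q=P[r["mask"]&(c["z_map"]>0)]
            if r["confidence"]>.3: print(t,round(r["confidence"],2),np.round(r["bbox"]),q.min(0),q.max(0),np.median(q,0))
    for t in ["jar0","deck","bar_grip","bar_hinge","bar_catch","paddle_pad","shaker","pedal"]:
        for r in robot.mark_of(t,c)[:6]:
            if r["confidence"]>.3: 
                u,v=np.round(r["point"]).astype(int); print("pt",t,round(r["confidence"],2),r["point"],P[min(max(v,0),479),min(max(u,0),639)])
print(robot.read_state())
E
```

```text
pics
top [[-0.005 -0.982  0.189  0.385]
 [-1.     0.004 -0.004 -0.104]
 [ 0.004 -0.189 -0.982  1.184]
 [ 0.     0.     0.     1.   ]]
jar0 0.93 [295. 261.  28.  28.] [ 0.524 -0.076  0.003] [ 0.583 -0.017  0.087] [ 0.549 -0.049  0.075]
jar0 0.91 [322. 312.  33.  28.] [ 0.421 -0.137 -0.006] [ 0.487 -0.074  0.085] [ 0.451 -0.106  0.076]
jar0 0.9 [403. 234.  27.  36.] [ 0.588 -0.308 -0.003] [ 0.661 -0.248  0.086] [ 0.611 -0.273  0.062]
jar0 0.71 [342. 217.  32.  30.] [ 0.624 -0.178  0.001] [ 0.682 -0.118  0.086] [ 0.646 -0.145  0.068]
shaker 0.93 [126. 269. 206. 112.] [ 0.418  0.105 -0.006] [0.67  0.544 0.324] [0.528 0.221 0.061]
cup 0.73 [218. 158.  40.  44.] [ 0.748  0.081 -0.004] [0.868 0.183 0.1  ] [0.801 0.126 0.052]
dish 0.57 [318. 161.  41.  42.] [ 0.746 -0.135 -0.004] [ 0.838 -0.048  0.033] [ 0.789 -0.093  0.025]
dish 0.45 [126. 271. 204. 115.] [ 0.418  0.105 -0.006] [0.65  0.386 0.324] [0.528 0.221 0.061]
slidebox 0.68 [512. 260.  80.  53.] [ 0.505 -0.599 -0.001] [ 0.609 -0.442  0.067] [ 0.554 -0.513  0.059]
pedal 0.85 [412. 311.  50.  67.] [ 0.376 -0.344 -0.004] [ 0.518 -0.247 
[... 2572 characters left out ...]
  0.06 ]
pt paddle_pad 0.86 [241.2, 294.3] [ 0.405 -0.304  0.061]
pt shaker 0.73 [277.0, 199.5] [0.52  0.119 0.052]
pt shaker 0.67 [243.5, 183.9] [0.434 0.226 0.059]
pt pedal 0.95 [264.9, 314.3] [ 0.449 -0.317  0.015]
{'time_s': 1.6, 'qpos': array([-1.27 ,  0.332, -0.065,  1.46 ,  0.022,  1.35 , -0.088]), 'dq': array([-0.001, -0.001,  0.001,  0.001, -0.001,  0.   , -0.001]), 'joint_efforts': array([  0.   , -62.522,   0.049, -39.182,   0.017,   0.002,  -0.   ]), 'position': array([0.199, 0.593, 0.231]), 'orientation': array([ 3.142, -0.   ,  2.818]), 'wrist_force': array([-0.25 ,  0.063,  0.848]), 'moment': array([ 0.024, -0.001, -0.   ]), 'grasp_force': 0.0, 'grip_width': 1.000570529452601}
```

View pics/top0.png

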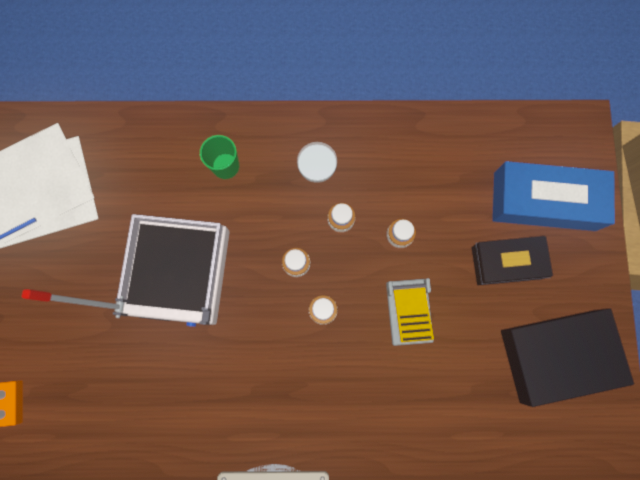

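View pics/side0.png

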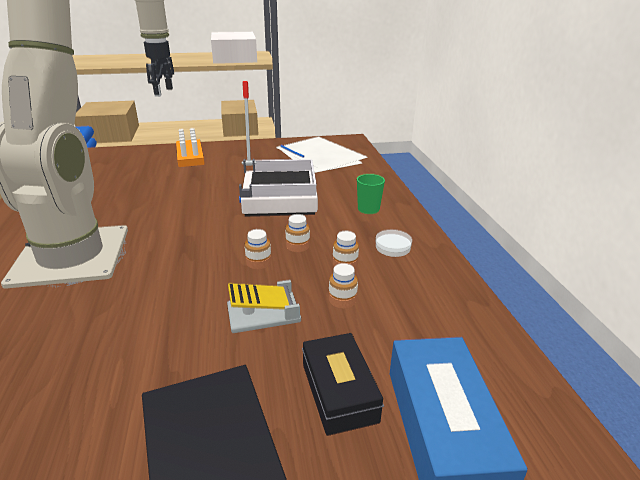

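```bash
cat >> h.py <<'E'
def lids(c):
    """jar lid centres from depth: points 74..88 mm high in the jar masks, min enclosing circle of top"""
    P=cloud(c);out=[]
    for r in robot.regions_of("jar0",c):
        if r["confidence"]<.3: continue
        q=P[r["mask"]&(c["z_map"]>0)]
        for base in (0,.06):
            s=q[(q[:,2]>base+.074)&(q[:,2]<base+.09)]
            if len(s)>40 and np.percentile(q[:,2],98)<base+.095:
                (x,y),rad=cv2.minEnclosingCircle(s[:,:2].astype(np.float32));out.append((round(r["confidence"],2),np.round([x,y,rad,np.median(s[:,2])],4),len(s)))
    return out
E
python3 - <<'E'
from h import *
np.set_printoptions(precision=4,suppress=True)
for n in ("top","side"):
    c=robot.capture(n);print(n,*lids(c),sep="\n")
    P=cloud(c)
    m=robot.regions_of("shaker",c)[0]["mask"]
    q=P[m&(c["z_map"]>0)]
    s=q[(q[:,2]>.085)&(q[:,2]<.104)&(q[:,1]<.45)]
    print("panels",len(s),cv2.minAreaRect(s[:,:2].astype(np.float32)))
    d=q[(q[:,2]>.052)&(q[:,2]<.068)];print("deck",len(d),d.mean(0),cv2.minAreaRect(d[:,:2].astype(np.float32)))
    b=robot.regions_of("bar",c)[0]["mask"];t=P[b&(c["z_map"]>0)];t=t[(t[:,2]>.12)&(t[:,1]<.46)&(t[:,2]<.34)]
    for z in np.arange(.12,.34,.03):
        w=t[abs(t[:,2]-z)<.01]; print(z,len(w),np.median(w,0) if len(w) else 0)
E
```

```text
top
(0.92, array([ 0.655 , -0.1464,  0.0223,  0.0796]), 314)
(0.92, array([ 0.5543, -0.0469,  0.0219,  0.0794]), 327)
(0.87, array([ 0.451 , -0.1055,  0.0217,  0.0795]), 345)
(0.58, array([ 0.618 , -0.279 ,  0.0223,  0.0795]), 319)
panels 1207 ((0.533422589302063, 0.21622306108474731), (0.19046258926391602, 0.21596640348434448), 83.86915588378906)
deck 7977 [0.5326 0.2164 0.0599] ((0.5367045402526855, 0.21061715483665466), (0.19222673773765564, 0.21462762355804443), 84.00353240966797)
0.12 21 [0.456  0.3191 0.1239]
0.15 39 [0.4569 0.3263 0.1504]
0.18 41 [0.4583 0.3353 0.1822]
0.21 45 [0.4592 0.3436 0.2095]
0.24 51 [0.4598 0.3535 0.2404]
0.27 48 [0.4608 0.3611 0.2709]
0.3 98 [0.4608 0.3683 0.301 ]
0.32999999999999996 26 [0.4628 0.3768 0.3209]
side
(0.86, array([ 0.6352, -0.1955,  0.0713,  0.0799]), 161)
(0.83, array([ 0.5522, -0.0521,  0.0215,  0.0797]), 128)
(0.75, array([ 0.6163, -0.2807,  0.0223,  0.0796]), 229)
(0.63, array([ 0.4487, -0.1088,  0.022 ,  0.0796]), 167)
panels 678 ((0.5315595269203186, 0.21472716331481934), (0.19847774505615234, 0.2150469571352005), 83.89244079589844)
deck 1507 [0.5321 0.215  0.0606] ((0.5351296663284302, 0.21057602763175964), (0.20286345481872559, 0.21443133056163788), 83.98160552978516)
0.12 10 [0.4551 0.3195 0.1254]
0.15 24 [0.4565 0.3258 0.1516]
0.18 23 [0.4562 0.3344 0.18  ]
0.21 24 [0.4583 0.3439 0.2108]
0.24 23 [0.4585 0.352  0.2391]
0.27 29 [0.4603 0.3619 0.2712]
0.3 37 [0.4607 0.3669 0.2988]
0.32999999999999996 4 [0.4635 0.3754 0.3204]
```

The top view shows four jar lids at about (342,214), (295,260), (323,308) and (403,230). The shaker is at about (172,268), with its bar leaning out to the left and its handle at (35,295). The pedal is at (411,312), and the two bystanders in reach are the cup (218,158) and the dish (317,162). The side view agrees: all four jars are upright, and the lid tops measure 0.080 m in both views. Shaker yaw comes out at about -0.105.

```bash
cat >> h.py <<'E'
YAW=1.466
S0=np.array([.533,.2155,0]);SY=-.105
def sh(X,Y,Z=0):
    c,s=np.cos(SY),np.sin(SY);return S0+np.array([c*X-s*Y,s*X+c*Y,Z])
def deltas(targets,start=None):
    """targets: (x,y,z[,yaw]) -> shift cm in tool axes of the pose now, turn"""
    st=robot.read_state();p=np.array(st["position"]) if start is None else np.array(start[:3])
    y=st["orientation"][2] if start is None else start[3]
    for t in targets:
        d=(np.array(t[:3])-p)*100;yw=t[3] if len(t)>3 else YAW
        dx=np.cos(y)*d[0]+np.sin(y)*d[1];dy=np.sin(y)*d[0]-np.cos(y)*d[1]
        tu=-((yw-y+np.pi)%(2*np.pi)-np.pi)
        print(np.round(t,4),"->",np.round([dx,dy,-d[2]],2).tolist(),round(tu,3))
E
python3 - <<'E'
from h import *
deltas([(.33,.36,.32),(.553,-.049,.20)])
deltas([(.553,-.049,.20)],(.33,.36,.32,YAW))
E
```

```text
[0.33 0.36 0.32] -> [-19.83, -17.87, -8.87] 1.352
[ 0.553 -0.049  0.2  ] -> [-53.99, -49.55, 3.13] 1.352
[ 0.553 -0.049  0.2  ] -> [-38.34, 26.46, 12.0] -0.0
```

Emit:
{"op": "arm_command", "data": {"series": [[[-4,-3.5,-5],0.15],[[-8,-7,-8.9],0.3],[[-12,-11,-8.9],0.45],[[-16,-14.5,-8.9],0.6],[[-19.8,-17.9,-8.9],0.75],[[-24,-22,-8.9],0.9],[[-29,-26,-8],1.05],[[-33,-30,-7],1.2]], "claw": 6.5}}

```text
time_s: 2.8
position: [0.382, 0.2653, 0.3104]
orientation: [3.141, -0.001, 1.612]
wrist_force: [1.6, 0.8, -0.1]
grip_width: 0.757
grasp_force: 0.0
```

```bash
python3 - <<'E'
from h import *
c=robot.capture("top");print(*lids(c),sep="\n")
s=robot.read_state();print(s["time_s"],s["position"],s["orientation"],s["qpos"],s["grip_width"])
deltas([(.553,-.049,.16),(.553,-.049,.054)])
E
```

```text
(0.92, array([ 0.6544, -0.1469,  0.0223,  0.0794]), 316)
(0.83, array([ 0.451 , -0.1053,  0.0218,  0.0792]), 345)
(0.83, array([ 0.5541, -0.0469,  0.022 ,  0.0794]), 329)
(0.66, array([ 0.6179, -0.2786,  0.0222,  0.0795]), 322)
2.9 [0.38449709 0.26083442 0.31001623] [3.14073422e+00 3.29373887e-04 1.60303976e+00] [-0.96405402 -0.07204184  0.25558129  1.74699363  0.01910156  1.46386479
 -0.67889403] 0.7647077393100771
[ 0.553 -0.049  0.16 ] -> [-31.51, 15.84, 15.0] 0.137
[ 0.553 -0.049  0.054] -> [-31.51, 15.84, 25.6] 0.137
```

Emit:
{"op": "arm_command", "data": {"series": [[[-5,2.5,2.5],0.13],[[-10,5,5],0.13],[[-15,7.5,7.5],0.13],[[-20,10,10],0.13],[[-25,12.5,12.5],0.13],[[-31.5,15.8,15],0.13],[[-31.5,15.8,15],0.13],[[-31.5,15.8,15],0.13]]}}

```text
time_s: 3.7
position: [0.5544, -0.0432, 0.1589]
orientation: [-3.142, 0.001, 1.486]
wrist_force: [0.4, 0.9, 0.5]
grip_width: 0.763
grasp_force: 0.0
```

Emit:
{"op": "arm_command", "data": {"series": [[[0,0,0],0],[[0,0,0],0]]}}

```text
time_s: 3.9
position: [0.5538, -0.0404, 0.1595]
orientation: [-3.141, 0.0, 1.487]
wrist_force: [0.6, -0.1, -0.4]
grip_width: 0.761
grasp_force: 0.0
```

```bash
python3 - <<'E'
from h import *
c=robot.capture("top");print(*lids(c),sep="\n")
c=robot.capture("wrist");print(*lids(c),sep="\n");save(c,"w1")
s=robot.read_state();print(s["time_s"],s["position"],s["orientation"],s["qpos"],s["grip_width"])
deltas([(.553,-.049,.16),(.553,-.049,.054)])
E
```

```text
(0.93, array([ 0.6546, -0.1475,  0.0226,  0.0796]), 318)
(0.65, array([ 0.6177, -0.2788,  0.0223,  0.0793]), 321)
(0.95, array([ 0.667 , -0.1284,  0.0059,  0.0789]), 67)
(0.95, array([ 0.554 , -0.0446,  0.0222,  0.08  ]), 4153)
(0.65, array([ 0.4452, -0.0954,  0.0199,  0.0799]), 1010)
4.1 [ 0.55389369 -0.03871939  0.16038718] [ 3.14091052e+00 -9.94034705e-04  1.48996583e+00] [-0.54534742  0.25428686  0.62076539  1.77038214 -0.16087187  1.16686413
  0.04279541] 0.7627871211582796
[ 0.553 -0.049  0.16 ] -> [-1.03, -0.01, 0.04] 0.024
[ 0.553 -0.049  0.054] -> [-1.03, -0.01, 10.64] 0.024
```

Emit:
{"op": "arm_command", "data": {"series": [[[-0.4,0,3.5],0.02],[[-0.8,0,7],0.02],[[-0.8,0,10.4],0.02],[[-0.8,0,10.4],0.02],[[-0.8,0,10.4],0.02],[[-0.8,0,10.4],0.02]]}}

```text
time_s: 4.7
position: [0.5545, -0.0477, 0.058]
orientation: [3.139, -0.001, 1.468]
wrist_force: [0.3, 0.2, 0.9]
grip_width: 0.767
grasp_force: 0.0
```

Emit:
{"op": "arm_command", "data": {"series": [[[0,0,0],0],[[0,0,0],0],[[0,0,0],0],[[0,0,0],0],[[0,0,0],0],[[0,0,0],0]], "claw": 3.5, "newtons": 40}}

```text
time_s: 5.3
position: [0.5541, -0.0479, 0.0576]
orientation: [3.14, -0.001, 1.468]
wrist_force: [-2.9, 1.2, 9.9]
grip_width: 0.502
grasp_force: 39.5
```

```bash
python3 - <<'E'
from h import *
s=robot.read_state();print(s)
z=s["position"][2]
for P in ((.052,.038),(.052,-.044),(-.03,.038),(-.03,-.044)): print(sh(*P))
p=sh(.052,.038)
deltas([(*p[:2],.22),(*p[:2],z+.062)])
E
```

```text
{'time_s': 5.3, 'qpos': array([-0.48886923,  0.38852133,  0.58896352,  1.86081767, -0.25990803,
        0.96661855,  0.11148233]), 'dq': array([ 2.20922003e-05, -5.11808238e-05,  7.44240159e-04, -2.07508483e-03,
        1.22709825e-03,  9.94123348e-04, -1.02812741e-03]), 'joint_efforts': array([ 3.34285218e-01, -4.69382501e+01,  8.48107427e+00, -3.01306808e+01,
        6.25407253e-02, -9.36920028e-01, -1.83817704e-02]), 'position': array([ 0.55409019, -0.04790329,  0.05759936]), 'orientation': array([ 3.13952513e+00, -1.16609087e-03,  1.46792936e+00]), 'wrist_force': array([-2.91894345,  1.15446377,  9.88638048]), 'moment': array([0.21374342, 0.51025234, 0.06524572]), 'grasp_force': 39.49710130691528, 'grip_width': 0.502326846171069}
[0.58869629 0.24784074 0.        ]
[0.5801021  0.16629235 0.        ]
[0.5071479  0.25643493 0.        ]
[0.49855371 0.17488654 0.        ]
[0.5887 0.2478 0.22  ] -> [29.77, 0.41, -16.24] 0.002
[0.5887 0.2478 0.1196] -> [29.77, 0.41, -6.2] 0.002
```

Emit:
{"op": "arm_command", "data": {"series": [[[0,0,-5],0],[[0,0,-10],0],[[3,0,-14.5],0],[[7,0,-16.2],0],[[11.5,0.2,-16.2],0],[[16,0.2,-16.2],0],[[20.5,0.3,-16.2],0],[[25,0.4,-16.2],0]]}}

```text
time_s: 6.1
position: [0.5825, 0.2019, 0.2182]
orientation: [-3.141, -0.0, 1.468]
wrist_force: [1.6, -0.3, -3.7]
grip_width: 0.497
grasp_force: 44.2
```

```bash
python3 - <<'E'
from h import *
s=robot.read_state();print(s["time_s"],s["position"],s["orientation"],s["wrist_force"],s["grip_width"])
p=sh(.052,.038)
deltas([(*p[:2],.22),(*p[:2],.1210)])
E
```

```text
6.1 [0.58246825 0.20191711 0.21821783] [-3.14146320e+00 -3.91108186e-04  1.46779565e+00] [ 1.58570145 -0.27048326 -3.65861437] 0.49733848464319835
[0.5887 0.2478 0.22  ] -> [4.63, 0.15, -0.18] 0.002
[0.5887 0.2478 0.121 ] -> [4.63, 0.15, 9.72] 0.002
```

Emit:
{"op": "arm_command", "data": {"series": [[[4.6,0.1,0],0],[[4.6,0.1,1],0],[[4.6,0.1,4.5],0],[[4.6,0.1,7.5],0],[[4.6,0.1,9],0],[[4.6,0.1,9.6],0],[[4.6,0.1,9.8],0],[[4.6,0.1,9.8],0]]}}

```text
time_s: 6.9
position: [0.5892, 0.246, 0.1211]
orientation: [3.14, -0.001, 1.468]
wrist_force: [-0.4, 0.7, -3.4]
grip_width: 0.501
grasp_force: 44.0
```

Emit:
{"op": "arm_command", "data": {"series": [[[0,0,0],0],[[0,0,0.1],0],[[0,0,0.1],0]]}}

```text
time_s: 7.2
position: [0.5888, 0.2459, 0.1194]
orientation: [3.141, -0.001, 1.468]
wrist_force: [0.3, -0.3, -4.0]
grip_width: 0.503
grasp_force: 44.0
```

Emit:
{"op": "arm_command", "data": {"series": [[[0,0,0.1],0],[[0,0,0.2],0],[[0,0,0.2],0]]}}

```text
time_s: 7.5
position: [0.5888, 0.2465, 0.1178]
orientation: [3.141, -0.001, 1.468]
wrist_force: [-2.8, 1.1, 4.6]
grip_width: 0.498
grasp_force: 45.1
```

Emit:
{"op": "arm_command", "data": {"series": [[[0,0,0],0],[[0,0,0],0],[[0,0,-1],0],[[0,0,-4],0],[[0,0,-8],0],[[0,0,-11],0],[[-4,0,-11],0],[[-8,0,-11],0]], "claw": 6.5}}

```text
time_s: 8.3
position: [0.5807, 0.1661, 0.2286]
orientation: [3.139, -0.001, 1.47]
wrist_force: [0.5, -0.4, -1.0]
grip_width: 0.759
grasp_force: 0.0
```

```bash
python3 - <<'E'
from h import *
c=robot.capture("top");print(*lids(c),sep="\n")
c=robot.capture("side");print(*lids(c),sep="\n")
deltas([(.6535,-.148,.22),(.6535,-.148,.060)])
E
```

```text
(0.96, array([ 0.6548, -0.1474,  0.0224,  0.0798]), 316)
(0.96, array([ 0.4511, -0.1056,  0.0218,  0.0796]), 342)
(0.63, array([ 0.6181, -0.2787,  0.0221,  0.0794]), 316)
(0.92, array([0.5873, 0.2412, 0.0207, 0.1398]), 73)
(0.77, array([ 0.451 , -0.1084,  0.0224,  0.0798]), 168)
(0.58, array([ 0.6532, -0.1482,  0.0225,  0.0795]), 160)
[ 0.6535 -0.148   0.22  ] -> [-30.37, 10.54, 0.79] -0.001
[ 0.6535 -0.148   0.06  ] -> [-30.37, 10.54, 16.79] -0.001
```

Emit:
{"op": "arm_command", "data": {"series": [[[-4.5,1.5,0.8],0],[[-9,3,0.8],0],[[-13.5,4.7,0.8],0],[[-18,6.2,0.8],0],[[-22.5,7.8,0.8],0],[[-27,9.3,1],0],[[-30.3,10.5,4],0],[[-30.3,10.5,8],0]]}}

```text
time_s: 9.3
position: [0.6549, -0.1522, 0.148]
orientation: [3.137, 0.003, 1.462]
wrist_force: [-0.2, -0.4, -0.3]
grip_width: 0.762
grasp_force: 0.0
```

```bash
python3 - <<'E'
from h import *
s=robot.read_state();print(s["time_s"],s["position"],s["orientation"])
c=robot.capture("wrist");print(*lids(c),sep="\n")
deltas([(.6537,-.147,.060)])
E
```

```text
9.3 [ 0.65485072 -0.15221174  0.14797606] [3.1372381  0.00330077 1.46190114]
(0.87, array([ 0.6541, -0.1446,  0.0221,  0.08  ]), 4771)
(0.79, array([ 0.6193, -0.2714,  0.0211,  0.0793]), 908)
[ 0.6537 -0.147   0.06  ] -> [-0.18, 0.26, 8.14] 0.002
```

Emit:
{"op": "arm_command", "data": {"series": [[[-0.1,0.1,4],0],[[-0.1,0.1,7],0],[[-0.1,0.1,8.2],0],[[-0.1,0.1,8.2],0],[[-0.1,0.1,8.2],0]]}}

```text
time_s: 9.9
position: [0.6559, -0.1465, 0.0671]
orientation: [3.139, -0.0, 1.469]
wrist_force: [-0.1, -0.2, 0.3]
grip_width: 0.76
grasp_force: 0.0
```

Emit:
{"op": "arm_command", "data": {"series": [[[0,0,0],0],[[0,0,0],0],[[0,0,0],0],[[0,0,0],0],[[0,0,0],0],[[0,0,0],0]], "claw": 3.5}}

```text
time_s: 10.5
position: [0.6555, -0.1472, 0.0672]
orientation: [3.139, -0.0, 1.468]
wrist_force: [-2.2, 0.4, 7.3]
grip_width: 0.496
grasp_force: 39.7
```

```bash
python3 - <<'E'
from h import *
s=robot.read_state();z=s["position"][2];print(s["position"],z)
p=sh(.052,-.044)
deltas([(*p[:2],.225),(*p[:2],z+.060)])
E
```

```text
[ 0.6555153  -0.14723362  0.06716237] 0.06716237070088281
[0.5801 0.1663 0.225 ] -> [30.41, -10.73, -15.78] 0.002
[0.5801 0.1663 0.1272] -> [30.41, -10.73, -6.0] 0.002
```

Emit:
{"op": "arm_command", "data": {"series": [[[0,0,0],0],[[0,0,0],0],[[0,0,0.4],0],[[0,0,0.7],0],[[0,0,0.7],0]], "claw": 6.5}}

```text
time_s: 11.0
position: [0.654, -0.1469, 0.057]
orientation: [-3.14, -0.0, 1.468]
wrist_force: [-0.8, -0.4, -0.7]
grip_width: 0.763
grasp_force: 0.0
```

Emit:
{"op": "arm_command", "data": {"series": [[[0,0,0],0],[[0,0,0],0],[[0,0,0],0],[[0,0,0],0],[[0,0,0],0],[[0,0,0],0]], "claw": 3.5}}

```text
time_s: 11.6
position: [0.6545, -0.1471, 0.0581]
orientation: [3.141, -0.0, 1.468]
wrist_force: [-2.6, -0.0, 2.8]
grip_width: 0.498
grasp_force: 41.0
```

Emit:
{"op": "arm_command", "data": {"series": [[[0,0,-5],0],[[0,0,-10],0],[[3,-1,-14.5],0],[[7,-2.4,-16.2],0],[[11.5,-4,-16.2],0],[[16,-5.6,-16.2],0],[[20.5,-7.2,-16.2],0],[[25,-8.8,-16.2],0]]}}

```text
time_s: 12.4
position: [0.5916, 0.1125, 0.2193]
orientation: [-3.141, 0.0, 1.468]
wrist_force: [0.8, 0.3, -3.5]
grip_width: 0.497
grasp_force: 43.3
```

```bash
python3 - <<'E'
from h import *
s=robot.read_state();print(s["time_s"],s["position"],s["wrist_force"])
p=sh(.052,-.044)
deltas([(*p[:2],.22),(*p[:2],.121)])
E
```

```text
12.4 [0.59158371 0.11253893 0.21932786] [ 0.76215534  0.28760034 -3.45409718]
[0.5801 0.1663 0.22  ] -> [5.23, -1.69, -0.07] 0.002
[0.5801 0.1663 0.121 ] -> [5.23, -1.69, 9.83] 0.002
```

Emit:
{"op": "arm_command", "data": {"series": [[[5.2,-1.7,0],0],[[5.2,-1.7,0],0],[[5.2,-1.7,4],0],[[5.2,-1.7,7.5],0],[[5.2,-1.7,9],0],[[5.2,-1.7,9.7],0],[[5.2,-1.7,9.9],0],[[5.2,-1.7,10],0]]}}

```text
time_s: 13.2
position: [0.582, 0.1642, 0.1212]
orientation: [3.14, -0.001, 1.468]
wrist_force: [0.6, 0.6, -4.9]
grip_width: 0.496
grasp_force: 43.0
```

Emit:
{"op": "arm_command", "data": {"series": [[[0,0,0],0],[[0,0,0],0]]}}

```text
time_s: 13.4
position: [0.5817, 0.1643, 0.1209]
orientation: [3.14, -0.001, 1.468]
wrist_force: [0.9, -0.5, -4.1]
grip_width: 0.496
grasp_force: 43.0
```

Emit:
{"op": "arm_command", "data": {"series": [[[0,0,0.2],0],[[0,0,0.3],0],[[0,0,0.3],0]]}}

```text
time_s: 13.7
position: [0.5817, 0.165, 0.1181]
orientation: [3.14, -0.002, 1.468]
wrist_force: [-1.3, 1.7, 4.7]
grip_width: 0.497
grasp_force: 44.2
```

Emit:
{"op": "arm_command", "data": {"series": [[[0,0,0],0],[[0,0,0],0],[[0,0,-1],0],[[0,0,-4],0],[[0,0,-8],0],[[0,0,-11],0],[[-4,0,-11],0],[[-8,0,-11],0]], "claw": 6.5}}

```text
time_s: 14.5
position: [0.5733, 0.0844, 0.2286]
orientation: [3.139, -0.001, 1.47]
wrist_force: [1.0, -0.5, -0.0]
grip_width: 0.755
grasp_force: 0.0
```

```bash
python3 - <<'E'
from h import *
c=robot.capture("top");print(*lids(c),sep="\n")
c=robot.capture("side");print(*lids(c),sep="\n")
deltas([(.6171,-.2785,.22),(.6171,-.2785,.059)])
E
```

```text
(0.73, array([ 0.6181, -0.2782,  0.0224,  0.0794]), 318)
(0.7, array([ 0.4533, -0.0657,  0.0218,  0.0795]), 344)
(0.76, array([0.5881, 0.2456, 0.0235, 0.1395]), 78)
(0.75, array([ 0.618 , -0.2823,  0.0229,  0.0797]), 217)
(0.71, array([0.58  , 0.1603, 0.0223, 0.1397]), 89)
[ 0.6171 -0.2785  0.22  ] -> [-35.55, 8.18, 0.78] -0.0
[ 0.6171 -0.2785  0.059 ] -> [-35.55, 8.18, 16.88] -0.0
```

Emit:
{"op": "arm_command", "data": {"series": [[[-4.5,1,0.8],0],[[-9,2.1,0.8],0],[[-13.5,3.1,0.8],0],[[-18,4.1,0.8],0],[[-22.5,5.2,0.8],0],[[-27,6.2,0.8],0],[[-31.5,7.2,2.5],0],[[-35.3,8.2,5.5],0]]}}

```text
time_s: 15.5
position: [0.62, -0.2766, 0.1733]
orientation: [3.138, 0.001, 1.469]
wrist_force: [0.7, 0.2, -1.0]
grip_width: 0.764
grasp_force: 0.0
```

Emit:
{"op": "arm_command", "data": {"series": [[[0,0,2],0],[[0,0,3],0],[[0,0,3],0]]}}

```text
time_s: 15.8
position: [0.6185, -0.2726, 0.1404]
orientation: [-3.139, -0.002, 1.47]
wrist_force: [0.5, 0.0, -0.3]
grip_width: 0.76
grasp_force: 0.0
```

```bash
python3 - <<'E'
from h import *
c=robot.capture("wrist");print(*lids(c),sep="\n")
s=robot.read_state();print(s["time_s"],s["position"],s["orientation"])
deltas([(.6175,-.278,.058)])
E
```

```text
(0.77, array([ 0.6179, -0.2764,  0.022 ,  0.08  ]), 4873)
15.9 [ 0.61939808 -0.27324071  0.14289116] [ 3.14040356e+00 -5.77939476e-04  1.47048526e+00]
[ 0.6175 -0.278   0.058 ] -> [-0.49, -0.14, 8.49] 0.004
```

Emit:
{"op": "arm_command", "data": {"series": [[[-0.4,-0.1,4],0],[[-0.4,-0.1,7],0],[[-0.4,-0.1,8.4],0],[[-0.4,-0.1,8.4],0],[[-0.4,-0.1,8.4],0]]}}

```text
time_s: 16.4
position: [0.6179, -0.2788, 0.0598]
orientation: [3.139, 0.0, 1.469]
wrist_force: [0.1, -0.6, 0.9]
grip_width: 0.76
grasp_force: 0.0
```

Emit:
{"op": "arm_command", "data": {"series": [[[0,0,0],0],[[0,0,0],0],[[0,0,0],0],[[0,0,0],0],[[0,0,0],0],[[0,0,0],0]], "claw": 3.5}}

```text
time_s: 17.0
position: [0.618, -0.2793, 0.06]
orientation: [3.138, 0.0, 1.468]
wrist_force: [0.4, 1.8, 6.5]
grip_width: 0.494
grasp_force: 40.2
```

```bash
python3 - <<'E'
from h import *
s=robot.read_state();z=s["position"][2];print(s["position"],z)
p=sh(-.03,.038)
deltas([(*p[:2],.225),(*p[:2],z+.060)])
E
```

```text
[ 0.61796258 -0.27926632  0.060023  ] 0.06002300105547584
[0.5071 0.2564 0.225 ] -> [52.15, -16.52, -16.5] 0.002
[0.5071 0.2564 0.12  ] -> [52.15, -16.52, -6.0] 0.002
```

Emit:
{"op": "arm_command", "data": {"series": [[[0,0,-5],0],[[0,0,-10],0],[[3,-1,-14.5],0],[[7,-2.4,-16.5],0],[[11.5,-3.8,-16.5],0],[[16,-5.2,-16.5],0],[[20.5,-6.6,-16.5],0],[[25,-8,-16.5],0]]}}

```text
time_s: 17.8
position: [0.5622, -0.0203, 0.2236]
orientation: [3.141, -0.001, 1.468]
wrist_force: [0.6, 0.7, -2.3]
grip_width: 0.497
grasp_force: 42.7
```

Emit:
{"op": "arm_command", "data": {"series": [[[4.5,-1.4,0],0],[[9,-2.8,0],0],[[13.5,-4.2,0],0],[[18,-5.7,0],0],[[22.5,-7.1,0],0],[[25.5,-8.3,0],0],[[27,-8.5,0],0],[[27,-8.5,0],0]]}}

```text
time_s: 18.6
position: [0.5055, 0.2575, 0.223]
orientation: [-3.142, -0.001, 1.471]
wrist_force: [-0.1, -0.7, -2.4]
grip_width: 0.501
grasp_force: 42.6
```

```bash
python3 - <<'E'
from h import *
s=robot.read_state();print(s["time_s"],s["position"],s["wrist_force"],s["qpos"])
p=sh(-.03,.038)
deltas([(*p[:2],.22),(*p[:2],.120)])
E
```

```text
18.6 [0.50549932 0.25751545 0.22304397] [-0.10122343 -0.70229458 -2.40365908] [-0.9729376   0.21657601  0.4907407   1.65445674 -0.10586443  1.29663785
 -0.56273248]
[0.5071 0.2564 0.22  ] -> [-0.09, 0.17, 0.3] 0.005
[0.5071 0.2564 0.12  ] -> [-0.09, 0.17, 10.3] 0.005
```

Emit:
{"op": "arm_command", "data": {"series": [[[0,0.1,3],0],[[0,0.1,6.5],0],[[0,0.1,8.5],0],[[0,0.1,9.7],0],[[0,0.1,10],0],[[0,0.1,10.1],0],[[0,0.1,10.1],0]]}}

```text
time_s: 19.3
position: [0.5079, 0.2552, 0.1231]
orientation: [3.14, -0.001, 1.467]
wrist_force: [-0.5, 0.6, -1.9]
grip_width: 0.5
grasp_force: 42.5
```

Emit:
{"op": "arm_command", "data": {"series": [[[0,0,0],0],[[0,0,0],0]]}}

```text
time_s: 19.5
position: [0.5074, 0.2554, 0.1226]
orientation: [3.141, -0.001, 1.468]
wrist_force: [0.4, 0.7, -1.8]
grip_width: 0.493
grasp_force: 42.5
```

Emit:
{"op": "arm_command", "data": {"series": [[[0,0,0.15],0],[[0,0,0.25],0],[[0,0,0.25],0]]}}

```text
time_s: 19.8
position: [0.5072, 0.2554, 0.12]
orientation: [3.141, -0.001, 1.468]
wrist_force: [-2.9, -0.6, 4.3]
grip_width: 0.498
grasp_force: 43.1
```

Emit:
{"op": "arm_command", "data": {"series": [[[0,0,0],0],[[0,0,0],0],[[0,0,-1],0],[[0,0,-4],0],[[0,0,-8],0],[[0,0,-11],0],[[-4,0,-11],0],[[-8,0,-11],0]], "claw": 6.5}}

```text
time_s: 20.6
position: [0.4992, 0.1755, 0.231]
orientation: [3.139, -0.001, 1.47]
wrist_force: [0.4, -2.0, 0.5]
grip_width: 0.763
grasp_force: 0.0
```

```bash
python3 - <<'E'
from h import *
c=robot.capture("top");print(*lids(c),sep="\n")
c=robot.capture("side");print(*lids(c),sep="\n")
deltas([(.4525,-.066,.22),(.4525,-.066,.059)])
E
```

```text
(0.67, array([ 0.4532, -0.0658,  0.0218,  0.0797]), 344)
(0.63, array([0.5821, 0.1654, 0.0221, 0.1394]), 367)
(0.71, array([ 0.4492, -0.0682,  0.0237,  0.0796]), 154)
(0.65, array([0.5051, 0.2497, 0.021 , 0.1393]), 73)
(0.65, array([0.581 , 0.1629, 0.0276, 0.1395]), 99)
(0.54, array([0.5867, 0.2257, 0.0418, 0.1396]), 91)
[ 0.4525 -0.066   0.22  ] -> [-24.46, -2.11, 1.04] -0.0
[ 0.4525 -0.066   0.059 ] -> [-24.46, -2.11, 17.14] -0.0
```

Emit:
{"op": "arm_command", "data": {"series": [[[-4.5,-0.4,1],0],[[-9,-0.8,1],0],[[-13.5,-1.2,1],0],[[-18,-1.6,1.5],0],[[-22,-2,5],0],[[-24.4,-2.1,8.5],0],[[-24.4,-2.1,8.5],0],[[-24.4,-2.1,8.5],0]]}}

```text
time_s: 21.6
position: [0.4531, -0.0643, 0.1444]
orientation: [-3.141, 0.0, 1.468]
wrist_force: [0.3, 0.2, 0.8]
grip_width: 0.764
grasp_force: 0.0
```

Emit:
{"op": "arm_command", "data": {"series": [[[0,0,0],0],[[0,0,0],0]]}}

```text
time_s: 21.8
position: [0.454, -0.0636, 0.1454]
orientation: [3.14, -0.001, 1.47]
wrist_force: [0.3, -0.3, -0.2]
grip_width: 0.76
grasp_force: 0.0
```

```bash
python3 - <<'E'
from h import *
c=robot.capture("wrist");print(*lids(c),sep="\n")
s=robot.read_state();print(s["time_s"],s["position"],s["orientation"])
deltas([(.453,-.065,.058)])
E
```

```text
(0.71, array([ 0.4528, -0.0632,  0.022 ,  0.08  ]), 4772)
21.9 [ 0.45361462 -0.06402134  0.14509379] [ 3.14039495e+00 -4.65220701e-04  1.46940515e+00]
[ 0.453 -0.065  0.058] -> [-0.1, -0.05, 8.71] 0.003
```

Emit:
{"op": "arm_command", "data": {"series": [[[-0.1,-0.1,4],0],[[-0.1,-0.1,7],0],[[-0.1,-0.1,8.6],0],[[-0.1,-0.1,8.6],0],[[-0.1,-0.1,8.6],0]]}}

```text
time_s: 22.4
position: [0.4522, -0.0657, 0.059]
orientation: [3.141, 0.0, 1.468]
wrist_force: [1.1, -0.3, -0.3]
grip_width: 0.762
grasp_force: 0.0
```

Emit:
{"op": "arm_command", "data": {"series": [[[0,0,0],0],[[0,0,0],0],[[0,0,0],0],[[0,0,0],0],[[0,0,0],0],[[0,0,0],0]], "claw": 3.5}}

```text
time_s: 23.0
position: [0.4529, -0.0656, 0.0597]
orientation: [3.139, -0.001, 1.468]
wrist_force: [-0.9, 0.0, 8.1]
grip_width: 0.499
grasp_force: 39.6
```

```bash
python3 - <<'E'
from h import *
s=robot.read_state();z=s["position"][2];print(s["position"],z)
p=sh(-.03,-.046)
deltas([(*p[:2],.225),(*p[:2],z+.060)])
E
```

```text
[ 0.45286939 -0.06557086  0.05972087] 0.05972086561675406
[0.4983 0.1729 0.225 ] -> [24.19, 2.08, -16.53] 0.002
[0.4983 0.1729 0.1197] -> [24.19, 2.08, -6.0] 0.002
```

Emit:
{"op": "arm_command", "data": {"series": [[[0,0,-5],0],[[0,0,-10],0],[[2,0.2,-14.5],0],[[6,0.5,-16.5],0],[[10.5,0.9,-16.5],0],[[15,1.3,-16.5],0],[[19.5,1.7,-16.5],0],[[24,2.1,-16.5],0]]}}

```text
time_s: 23.8
position: [0.4973, 0.1726, 0.224]
orientation: [3.141, -0.001, 1.468]
wrist_force: [0.3, -1.1, -3.4]
grip_width: 0.494
grasp_force: 44.3
```

Emit:
{"op": "arm_command", "data": {"series": [[[0.2,0,0],0],[[0.2,0,0],0]]}}

```text
time_s: 24.0
position: [0.4972, 0.1738, 0.2234]
orientation: [-3.141, 0.001, 1.47]
wrist_force: [0.5, -1.2, -4.1]
grip_width: 0.496
grasp_force: 44.2
```

```bash
python3 - <<'E'
from h import *
s=robot.read_state();print(s["time_s"],s["position"],s["wrist_force"])
p=sh(-.03,-.046)
deltas([(*p[:2],.22),(*p[:2],.120)])
E
```

```text
24.0 [0.49724484 0.17378706 0.22335337] [ 0.50049276 -1.20660879 -4.05521134]
[0.4983 0.1729 0.22  ] -> [-0.08, 0.12, 0.34] 0.004
[0.4983 0.1729 0.12  ] -> [-0.08, 0.12, 10.34] 0.004
```

Emit:
{"op": "arm_command", "data": {"series": [[[0,0.1,3],0],[[0,0.1,6.5],0],[[0,0.1,8.5],0],[[0,0.1,9.7],0],[[0,0.1,10],0],[[0,0.1,10.1],0],[[0,0.1,10.1],0],[[0,0.1,10.1],0]]}}

```text
time_s: 24.8
position: [0.4992, 0.1729, 0.1234]
orientation: [3.14, -0.001, 1.468]
wrist_force: [-1.0, 0.9, -3.8]
grip_width: 0.496
grasp_force: 44.0
```

Emit:
{"op": "arm_command", "data": {"series": [[[0,0,0],0],[[0,0,0],0]]}}

```text
time_s: 25.0
position: [0.4988, 0.1728, 0.1228]
orientation: [3.141, -0.001, 1.468]
wrist_force: [-0.6, 0.2, -3.6]
grip_width: 0.496
grasp_force: 44.0
```

Emit:
{"op": "arm_command", "data": {"series": [[[0,0,0.15],0],[[0,0,0.3],0],[[0,0,0.3],0]]}}

```text
time_s: 25.3
position: [0.4988, 0.1734, 0.12]
orientation: [3.141, -0.001, 1.468]
wrist_force: [-1.9, 2.4, 4.7]
grip_width: 0.492
grasp_force: 44.9
```

Emit:
{"op": "arm_command", "data": {"series": [[[0,0,0],0],[[0,0,0],0],[[0,0,-1],0],[[0,0,-4],0],[[0,0,-8],0],[[-4,-2,-12],0],[[-8,-4,-16],0],[[-12,-6,-20],0]], "claw": 6.5}}

```text
time_s: 26.1
position: [0.4378, 0.0766, 0.3013]
orientation: [3.141, -0.0, 1.467]
wrist_force: [1.2, 0.2, 0.7]
grip_width: 0.766
grasp_force: 0.0
```

```bash
python3 - <<'E'
from h import *
np.set_printoptions(precision=4,suppress=True)
for n in ("top","side"):
    c=robot.capture(n);print(*lids(c),sep="\n");save(c,n+"1");P=cloud(c)
    b=robot.regions_of("bar",c)[0]["mask"];t=P[b&(c["z_map"]>0)];t=t[(t[:,2]>.10)&(t[:,1]<.46)&(t[:,2]<.34)&(t[:,1]>.29)]
    for z in (.13,.17,.21,.24,.285,.30,.315):
        w=t[abs(t[:,2]-z)<.008]; print(z,len(w),np.median(w,0) if len(w) else 0)
    for k in ("bar_hinge","bar_catch"):
        for r in robot.mark_of(k,c)[:1]: print(k,r["confidence"],atz(c,r["point"],.09))
t=cv2.imread("pics/top1.png")[200:340,10:240];s=cv2.imread("pics/side1.png")[70:230,220:420]
t=cv2.resize(t,None,fx=3,fy=3);s=cv2.resize(s,None,fx=2.1,fy=2.1)
cv2.imwrite("pics/tc.png",t);cv2.imwrite("pics/sc.png",s)
s=robot.read_state();print(s["time_s"],s["position"],s["orientation"])
E
```

```text
(0.97, array([0.5817, 0.1645, 0.0219, 0.1397]), 260)
(0.47, array([0.5937, 0.2496, 0.0202, 0.1397]), 180)
0.13 0 0
0.17 0 0
0.21 15 [0.458  0.3451 0.2132]
0.24 40 [0.4595 0.353  0.2399]
0.285 72 [0.4609 0.3638 0.2851]
0.3 81 [0.4612 0.3682 0.3002]
0.315 127 [0.4622 0.3744 0.3176]
(0.83, array([0.4987, 0.172 , 0.0225, 0.1397]), 98)
(0.62, array([0.5827, 0.1624, 0.0243, 0.1399]), 95)
(0.52, array([0.5043, 0.2469, 0.0201, 0.1396]), 67)
(0.49, array([0.5898, 0.2221, 0.0484, 0.1397]), 85)
0.13 16 [0.4556 0.3194 0.1302]
0.17 23 [0.4562 0.3324 0.1681]
0.21 21 [0.4581 0.3416 0.2109]
0.24 19 [0.4584 0.3525 0.2394]
0.285 35 [0.4613 0.3627 0.2853]
0.3 24 [0.4615 0.3662 0.2984]
0.315 0 0
bar_hinge 0.81 [0.4525 0.3286 0.09  ]
bar_catch 0.78 [0.4368 0.1544 0.09  ]
26.6 [0.4384 0.0788 0.2985] [-3.1403  0.0017  1.4686]
```

View pics/tc.png

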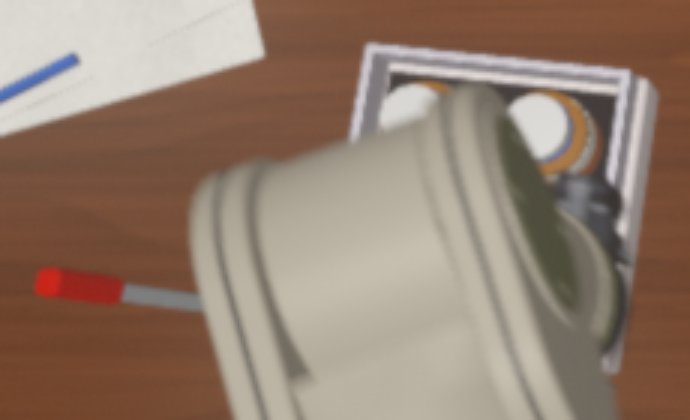

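View pics/sc.png

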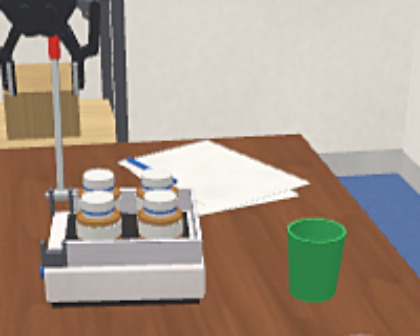

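```bash
python3 - <<'E'
from h import *
deltas([(.461,.3753,.37),(.461,.3753,.284)])
E
```

```text
[0.461  0.3753 0.37  ] -> [29.73, -0.78, -7.15] 0.003
[0.461  0.3753 0.284 ] -> [29.73, -0.78, 1.45] 0.003
```

Emit:
{"op": "arm_command", "data": {"series": [[[2,0,-4],0],[[6,-0.1,-7.1],0],[[10.5,-0.2,-7.1],0],[[15,-0.3,-7.1],0],[[19.5,-0.5,-7.1],0],[[24,-0.6,-7.1],0],[[28,-0.8,-7.1],0],[[29.7,-0.8,-7.1],0]]}}

```text
time_s: 27.4
position: [0.4595, 0.3793, 0.368]
orientation: [-3.139, 0.002, 1.473]
wrist_force: [0.1, -0.3, -1.0]
grip_width: 0.762
grasp_force: 0.0
```

Emit:
{"op": "arm_command", "data": {"series": [[[0,0,0],0],[[0,0,0],0]]}}

```text
time_s: 27.6
position: [0.4613, 0.3743, 0.3695]
orientation: [-3.141, 0.002, 1.468]
wrist_force: [-0.4, -0.0, 0.1]
grip_width: 0.762
grasp_force: 0.0
```

```bash
python3 - <<'E'
from h import *
np.set_printoptions(precision=4,suppress=True)
c=robot.capture("wrist");save(c,"w2");P=cloud(c)
for r in robot.mark_of("bar_grip",c)[:2]: print(r,atz(c,r["point"],.303))
for r in robot.regions_of("bar",c)[:1]:
    q=P[r["mask"]&(c["z_map"]>0)];
    for lo,hi in ((.31,.34),(.28,.30),(.2,.24)):
        w=q[(q[:,2]>lo)&(q[:,2]<hi)];print(lo,len(w),w.min(0) if len(w) else 0,w.max(0) if len(w) else 0)
s=robot.read_state();print(s["time_s"],s["position"],s["orientation"],s["qpos"])
deltas([(.461,.3753,.284)])
E
```

```text
{'point': [322.8, 255.8], 'confidence': 0.74} [0.4621 0.3777 0.303 ]
{'point': [398.5, 310.5], 'confidence': 0.36} [0.5014 0.3407 0.303 ]
0.31 877 [0.4542 0.3752 0.3133] [0.4707 0.3905 0.3224]
0.28 0 0 0
0.2 0 0 0
27.75 [0.4616 0.3733 0.3707] [ 3.1414 -0.0002  1.4661] [-1.0979  0.2338  0.4285  1.3227 -0.0964  1.6051 -0.7878]
[0.461  0.3753 0.284 ] -> [0.19, -0.08, 8.67] 0.0
```

View pics/w2.png

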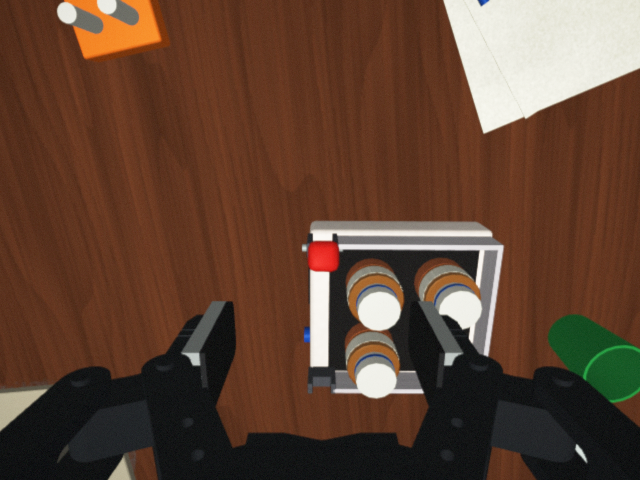

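The wrist view shows the red handle end at (322,256), centred between the open fingers. Three of the jars on the deck are visible, standing upright.

Emit:
{"op": "arm_command", "data": {"series": [[[0.2,0,3],0],[[0.2,0,6],0],[[0.2,0,8],0],[[0.2,0,8.6],0],[[0.2,0,8.6],0],[[0.2,0,8.6],0]]}}

```text
time_s: 28.35
position: [0.4619, 0.3765, 0.2859]
orientation: [3.14, -0.002, 1.467]
wrist_force: [0.1, -0.2, 0.3]
grip_width: 0.763
grasp_force: 0.0
```

Emit:
{"op": "arm_command", "data": {"series": [[[0,0,0],0],[[0,0,0],0],[[0,0,0],0],[[0,0,0],0],[[0,0,0],0],[[0,0,0],0],[[0,0,0],0],[[0,0,0],0]], "claw": 0.8, "newtons": 30}}

```text
time_s: 29.15
position: [0.462, 0.3766, 0.285]
orientation: [3.14, -0.001, 1.467]
wrist_force: [6.5, 0.8, 2.3]
grip_width: 0.185
grasp_force: 32.0
```

```bash
cat >> h.py <<'E'
def arc(hinge,a0,a1,n,R=.222):
    """shift in cm (tool x = shaker y, tool z = down) from the pose at a0"""
    for a in np.linspace(a0,a1,n+1)[1:]:
        print(round(a,3),np.round([100*R*(-np.cos(a)+np.cos(a0)),0,-100*R*(np.sin(a)-np.sin(a0))],2).tolist())
E
python3 - <<'E'
from h import *
s=robot.read_state();print(s["time_s"],s["position"],s["orientation"],s["wrist_force"],s["grip_width"],s["qpos"])
h=np.array([.454,.3126,.09]);g=np.array(s["position"])+[0,0,.019]
yd=np.array([-np.sin(SY),np.cos(SY),0]);print("r",np.hypot((g-h)@yd,g[2]-.09),"a",np.arctan2(g[2]-.09,-(g-h)@yd))
arc(None,1.86,0,24)
E
```

```text
29.15 [0.46201056 0.376565   0.28496163] [ 3.14018743e+00 -9.74339684e-04  1.46730227e+00] [6.53621677 0.78956365 2.31346706] 0.1847819524865284 [-1.10103327  0.24875617  0.41676921  1.48094646 -0.10047841  1.43142994
 -0.78537327]
r 0.22345844192499964 a 1.8633838506655824
1.783 [-1.67, 0.0, -0.43]
1.705 [-3.36, 0.0, -0.72]
1.628 [-5.07, 0.0, -0.89]
1.55 [-6.79, 0.0, -0.92]
1.473 [-8.51, 0.0, -0.81]
1.395 [-10.21, 0.0, -0.58]
1.318 [-11.89, 0.0, -0.21]
1.24 [-13.54, 0.0, 0.28]
1.162 [-15.15, 0.0, 0.9]
1.085 [-16.7, 0.0, 1.65]
1.008 [-18.19, 0.0, 2.51]
0.93 [-19.6, 0.0, 3.48]
0.852 [-20.94, 0.0, 4.56]
0.775 [-22.19, 0.0, 5.74]
0.698 [-23.35, 0.0, 7.02]
0.62 [-24.4, 0.0, 8.38]
0.543 [-25.34, 0.0, 9.82]
0.465 [-26.17, 0.0, 11.32]
0.388 [-26.89, 0.0, 12.89]
0.31 [-27.47, 0.0, 14.51]
0.233 [-27.93, 0.0, 16.16]
0.155 [-28.27, 0.0, 17.85]
0.078 [-28.46, 0.0, 19.56]
0.0 [-28.53, 0.0, 21.28]
```

Emit:
{"op": "arm_command", "data": {"series": [[[-1.7,0,-0.4],0],[[-3.4,0,-0.7],0],[[-5.1,0,-0.9],0],[[-6.8,0,-0.9],0],[[-8.5,0,-0.8],0],[[-10.2,0,-0.6],0],[[-11.9,0,-0.2],0],[[-13.5,0,0.3],0]]}}

```text
time_s: 29.95
position: [0.4474, 0.2416, 0.2818]
orientation: [3.141, -0.001, 1.468]
wrist_force: [3.0, 1.0, 4.0]
grip_width: 0.183
grasp_force: 33.6
```

```bash
cat >> h.py <<'E'
def barstate(n=8,a1=0):
    s=robot.read_state();print(s["time_s"],s["position"],s["wrist_force"],s["grip_width"],s["qpos"])
    h=np.array([.454,.3126,.09]);g=np.array(s["position"])+[0,0,.019]
    yd=np.array([-np.sin(SY),np.cos(SY),0]);xd=np.array([np.cos(SY),np.sin(SY),0]);a=np.arctan2(g[2]-.09,-(g-h)@yd)
    print("r",np.hypot((g-h)@yd,g[2]-.09),"a",a,"xoff",(g-h)@xd);arc(h,a,a1,n)
E
python3 -c "
from h import *
barstate(16)"
```

```text
29.95 [0.44737083 0.24162212 0.28180782] [3.01950851 0.98947415 3.95489643] 0.18307770299959664 [-1.03609803  0.03432769  0.46751646  1.70824453 -0.01642735  1.40156413
 -0.668863  ]
r 0.2225332044427308 a 1.244729412474075 xoff 0.0008463312375403856
1.167 [-1.61, 0.0, 0.62]
1.089 [-3.17, 0.0, 1.36]
1.011 [-4.67, 0.0, 2.21]
0.934 [-6.1, 0.0, 3.19]
0.856 [-7.44, 0.0, 4.27]
0.778 [-8.7, 0.0, 5.45]
0.7 [-9.87, 0.0, 6.73]
0.622 [-10.93, 0.0, 8.09]
0.545 [-11.88, 0.0, 9.53]
0.467 [-12.71, 0.0, 11.04]
0.389 [-13.43, 0.0, 12.61]
0.311 [-14.02, 0.0, 14.23]
0.233 [-14.49, 0.0, 15.9]
0.156 [-14.82, 0.0, 17.59]
0.078 [-15.02, 0.0, 19.3]
0.0 [-15.09, 0.0, 21.03]
```

Emit:
{"op": "arm_command", "data": {"series": [[[-1.6,0,0.6],0],[[-3.2,0,1.35],0],[[-4.7,0,2.2],0],[[-6.1,0,3.2],0],[[-7.45,0,4.25],0],[[-8.7,0,5.45],0],[[-9.85,0,6.7],0],[[-10.9,0,8.1],0]]}}

```text
time_s: 30.75
position: [0.4355, 0.1326, 0.1998]
orientation: [-3.14, 0.0, 1.467]
wrist_force: [-0.5, -0.8, 5.3]
grip_width: 0.186
grasp_force: 34.5
```

```bash
python3 -c "
from h import *
barstate(8)"
```

```text
30.75 [0.43554141 0.13262256 0.19984962] [-0.50010132 -0.82179212  5.28014877] 0.18597933238615247 [-0.94940191 -0.0537515   0.54368401  1.95503131  0.02912005  1.23386529
 -0.51932884]
r 0.22211385438432926 a 0.6188590195840675 xoff 0.0005059995278847878
0.542 [-0.94, 0.0, 1.44]
0.464 [-1.77, 0.0, 2.94]
0.387 [-2.48, 0.0, 4.5]
0.309 [-3.06, 0.0, 6.12]
0.232 [-3.52, 0.0, 7.77]
0.155 [-3.85, 0.0, 9.46]
0.077 [-4.05, 0.0, 11.16]
0.0 [-4.12, 0.0, 12.88]
```

Emit:
{"op": "arm_command", "data": {"series": [[[-0.9,0,1.4],0],[[-1.8,0,2.95],0],[[-2.5,0,4.5],0],[[-3.05,0,6.1],0],[[-3.5,0,7.75],0],[[-3.85,0,9.45],0],[[-4,0,10.6],0],[[-4.05,0,11.2],0]]}}

```text
time_s: 31.55
position: [0.4312, 0.0923, 0.0872]
orientation: [-3.14, 0.002, 1.467]
wrist_force: [-0.8, -5.9, 2.7]
grip_width: 0.182
grasp_force: 34.0
```

Emit:
{"op": "arm_command", "data": {"series": [[[0,0,0],0],[[0,0,0],0]]}}

```text
time_s: 31.75
position: [0.4312, 0.0924, 0.0876]
orientation: [-3.14, 0.002, 1.467]
wrist_force: [0.0, -6.4, -0.8]
grip_width: 0.184
grasp_force: 33.6
```

```bash
python3 -c "
from h import *
barstate(4)"
```

```text
31.75 [0.43115287 0.09243764 0.08762225] [ 0.00863071 -6.42967285 -0.75077295] 0.184274536927772 [-0.8954306   0.06298463  0.60334896  2.11767753 -0.04185201  0.97506948
 -0.37290632]
r 0.22196763003975276 a 0.0749560742756097 xoff 0.00035329677742937507
0.056 [-0.03, 0.0, 0.42]
0.037 [-0.05, 0.0, 0.83]
0.019 [-0.06, 0.0, 1.25]
0.0 [-0.06, 0.0, 1.66]
```

Emit:
{"op": "arm_command", "data": {"series": [[[0,0,0.5],0],[[0,0,1],0],[[0,0,1.4],0],[[0,0,1.6],0],[[0,0,1.7],0],[[0,0,1.7],0]]}}

```text
time_s: 32.35
position: [0.4311, 0.0922, 0.0707]
orientation: [-3.14, 0.002, 1.467]
wrist_force: [0.1, -8.2, 0.7]
grip_width: 0.183
grasp_force: 33.7
```

Emit:
{"op": "arm_command", "data": {"series": [[[0,0,0.1],0],[[0,0,0.2],0],[[0,0,0.2],0]]}}

```text
time_s: 32.65
position: [0.4311, 0.0922, 0.0687]
orientation: [-3.14, 0.002, 1.467]
wrist_force: [-0.1, -6.9, -0.1]
grip_width: 0.183
grasp_force: 33.6
```

Emit:
{"op": "arm_command", "data": {"series": [[[0,0,0.1],0],[[0,0,0.2],0],[[0,0,0.2],0]]}}

```text
time_s: 32.95
position: [0.4312, 0.0923, 0.0668]
orientation: [-3.14, 0.002, 1.467]
wrist_force: [1.3, -6.9, -0.7]
grip_width: 0.184
grasp_force: 33.7
```

Emit:
{"op": "arm_command", "data": {"series": [[[0,0,0.1],0],[[0,0,0.2],0],[[0,0,0.2],0]]}}

```text
time_s: 33.25
position: [0.4311, 0.0923, 0.0647]
orientation: [-3.14, 0.002, 1.467]
wrist_force: [-0.8, -6.7, -1.0]
grip_width: 0.185
grasp_force: 33.6
```

```bash
python3 - <<'E'
from h import *
np.set_printoptions(precision=4,suppress=True)
for n in ("side","top"):
    c=robot.capture(n);save(c,n+"2");P=cloud(c)
    b=robot.regions_of("bar",c)[0]["mask"];t=P[b&(c["z_map"]>0)]
    for y in np.arange(.1,.33,.02):
        w=t[abs(t[:,1]-y)<.008]; print(round(y,2),len(w),np.median(w,0) if len(w) else 0,np.percentile(w[:,2],95) if len(w) else 0)
    print(*lids(c),sep="\n")
t=cv2.imread("pics/top2.png")[200:340,60:260];s=cv2.imread("pics/side2.png")[120:240,210:370]
cv2.imwrite("pics/m2.png",np.vstack([cv2.resize(t,(480,280)),cv2.resize(s,(480,320),interpolation=cv2.INTER_CUBIC)]))
barstate(2)
E
```

```text
0.1 12 [0.4316 0.1022 0.0993] 0.10046684800915036
0.12 7 [0.4348 0.1148 0.0991] 0.10026289698375448
0.14 6 [0.437  0.1395 0.0968] 0.09727590593790883
0.16 5 [0.4364 0.1605 0.0958] 0.09712226640476218
0.18 1 [0.4343 0.1729 0.0945] 0.09448194207658767
0.2 0 0 0
0.22 0 0 0
0.24 0 0 0
0.26 0 0 0
0.28 0 0 0
0.3 0 0 0
0.32 0 0 0
(0.94, array([0.5825, 0.1623, 0.0239, 0.1398]), 98)
(0.75, array([0.5763, 0.222 , 0.0478, 0.1398]), 86)
(0.67, array([0.4967, 0.1721, 0.0244, 0.1401]), 86)
(0.63, array([0.5075, 0.2204, 0.0486, 0.1395]), 72)
0.1 0 0 0
0.12 0 0 0
0.14 5 [0.4291 0.139  0.4631] 0.4643801048746111
0.16 0 0 0
0.18 0 0 0
0.2 0 0 0
0.22 0 0 0
0.24 0 0 0
0.26 12 [0.4514 0.2664 0.0958] 0.09831114042912144
0.28 53 [0.4518 0.2807 0.0937] 0.09754196836697604
0.3 61 [0.4539 0.303  0.0934] 0.09711751465036134
0.32 42 [0.4528 0.3148 0.0959] 0.09961346427992195
(0.85, array([0.5819, 0.165 , 0.022 , 0.1396]), 366)
(0.56, array([0.5887, 0.2472, 0.0219, 0.1393]), 363)
33.55 [0.4312 0.0923 0.0648] [ 0.2991 -6.9431  0.0623] 0.18191894487569876 [-0.887   0.1069  0.6035  2.1373 -0.0749  0.92   -0.3442]
r 0.22153424149628875 a -0.028187547463737764 xoff 0.0003652482899474113
-0.014 [-0.01, 0.0, -0.31]
0.0 [-0.01, 0.0, -0.63]
```

View pics/m2.png

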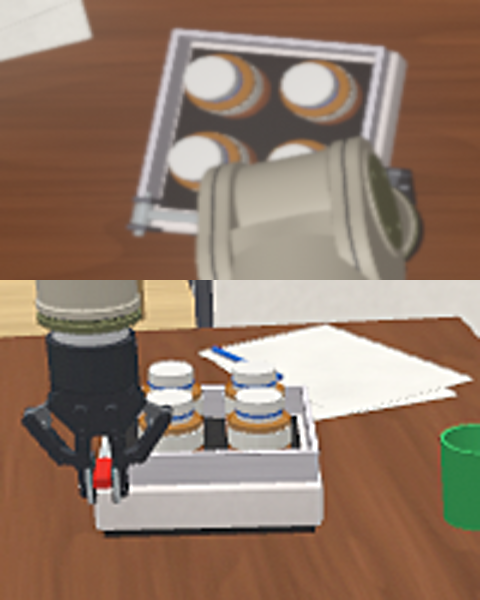

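The composite shows all four jars inside the panels. The bar is down in front, with the red handle held at about (103,470). I'll keep lowering gently until I feel the stop.

Emit:
{"op": "arm_command", "data": {"series": [[[0,0,0.1],0],[[0,0,0.2],0],[[0,0,0.3],0],[[0,0,0.3],0]]}}

```text
time_s: 33.95
position: [0.4313, 0.0925, 0.0628]
orientation: [-3.139, 0.001, 1.467]
wrist_force: [-7.7, -10.4, 19.6]
grip_width: 0.183
grasp_force: 36.3
```

Emit:
{"op": "arm_command", "data": {"series": [[[0,0,0.1],0],[[0,0,0.2],0],[[0,0,0.3],0],[[0,0,0.3],0]]}}

```text
time_s: 34.35
position: [0.4315, 0.0928, 0.0614]
orientation: [-3.138, -0.0, 1.467]
wrist_force: [-20.0, -12.0, 50.4]
grip_width: 0.184
grasp_force: 41.3
```

Emit:
{"op": "arm_command", "data": {"series": [[[0,0,-0.2],0],[[0,0,-0.3],0],[[0,0,-0.3],0]]}}

```text
time_s: 34.65
position: [0.4312, 0.0927, 0.0622]
orientation: [-3.14, 0.001, 1.468]
wrist_force: [-2.2, -6.4, 7.5]
grip_width: 0.184
grasp_force: 35.5
```

Emit:
{"op": "arm_command", "data": {"series": [[[0,0,0],0],[[0,0,0],0],[[0,0,0],0],[[0,0,0],0],[[0,0,-3],0],[[0,0,-7],0],[[0,0,-11],0],[[-4,0,-13],0]], "claw": 5}}

```text
time_s: 35.45
position: [0.4293, 0.0573, 0.1956]
orientation: [3.138, -0.002, 1.474]
wrist_force: [1.0, -1.3, -0.5]
grip_width: 0.585
grasp_force: 0.0
```

Emit:
{"op": "arm_command", "data": {"series": [[[-5,0,0],0],[[-10,0,0],0],[[-15,0,0],0],[[-20,0,0],0],[[-20,0,0],0],[[-20,0,0],0]], "claw": 0}}

```text
time_s: 36.05
position: [0.4072, -0.1457, 0.1924]
orientation: [3.141, -0.001, 1.465]
wrist_force: [0.3, 0.4, 0.6]
grip_width: 0.001
grasp_force: 0.0
```

```bash
python3 - <<'E'
from h import *
np.set_printoptions(precision=4,suppress=True)
for n in ("side","top"):
    c=robot.capture(n);save(c,n+"3");P=cloud(c)
    b=robot.regions_of("bar",c)[0]["mask"];t=P[b&(c["z_map"]>0)]
    for y in np.arange(.07,.33,.02):
        w=t[abs(t[:,1]-y)<.008]; print(round(y,2),len(w),np.median(w,0) if len(w) else 0,np.percentile(w[:,2],95) if len(w) else 0)
    print(*lids(c),sep="\n")
    for r in robot.mark_of("paddle_pad",c)[:1]:
        u,v=np.round(r["point"]).astype(int);print("pad",r["confidence"],P[v,u],atz(c,r["point"],.059))
t=cv2.imread("pics/top3.png")[200:340,60:260];s=cv2.imread("pics/side3.png")[120:240,210:370]
cv2.imwrite("pics/m3.png",np.vstack([cv2.resize(t,(480,280)),cv2.resize(s,(480,320),interpolation=cv2.INTER_CUBIC)]))
s=robot.read_state();print(s["time_s"],s["position"])
deltas([(.408,-.297,.15),(.408,-.297,.07)])
E
```

```text
Traceback (most recent call last):
IndexError: list index out of range
```

```bash
python3 - <<'E'
from h import *
np.set_printoptions(precision=4,suppress=True)
for n in ("side","top"):
    c=robot.capture(n);save(c,n+"3");P=cloud(c);hsv=cv2.cvtColor(c["img"],cv2.COLOR_RGB2HSV)
    red=((hsv[...,0]<6)|(hsv[...,0]>174))&(hsv[...,1]>190)&(hsv[...,2]>90)
    t=P[red&(c["z_map"]>0)];t=t[(abs(t[:,0]-.43)<.04)&(t[:,1]>.05)&(t[:,1]<.2)]
    print("red",len(t),t.min(0) if len(t) else 0,np.median(t,0),t.max(0) if len(t) else 0)
    f=P[(c["z_map"]>0)&(P[...,2]>.085)&(P[...,2]<.12)];d=f-S0;X=d[:,0]*np.cos(SY)+d[:,1]*np.sin(SY);Y=-d[:,0]*np.sin(SY)+d[:,1]*np.cos(SY)
    for y in np.arange(-.15,.1,.025):
        m=(abs(X+.09)<.008)&(abs(Y-y)<.006);print(round(y,3),m.sum(),np.percentile(f[m][:,2],[50,95]) if m.any() else 0)
    print(*lids(c),sep="\n")
    for r in robot.mark_of("paddle_pad",c)[:1]:
        u,v=np.round(r["point"]).astype(int);print("pad",r["confidence"],P[v,u],atz(c,r["point"],.059))
t=cv2.imread("pics/top3.png")[200:340,60:260];s=cv2.imread("pics/side3.png")[120:240,210:370]
cv2.imwrite("pics/m3.png",np.vstack([cv2.resize(t,(480,280)),cv2.resize(s,(480,320),interpolation=cv2.INTER_CUBIC)]))
s=robot.read_state();print(s["time_s"],s["position"])
deltas([(.408,-.297,.15),(.408,-.297,.07)])
E
```

```text
red 65 [0.4221 0.0688 0.0869] [0.4308 0.0846 0.097 ] [0.44   0.123  0.0996]
-0.15 32 [0.0931 0.0986]
-0.125 9 [0.0983 0.0988]
-0.1 3 [0.0961 0.0961]
-0.075 10 [0.0939 0.0959]
-0.05 0 0
-0.025 0 0
-0.0 0 0
0.025 0 0
0.05 2 [0.0955 0.0957]
0.075 8 [0.0956 0.0977]
(0.88, array([0.5805, 0.1619, 0.0221, 0.1398]), 89)
(0.5, array([0.5089, 0.2216, 0.0553, 0.1396]), 97)
(0.46, array([0.5788, 0.218 , 0.05  , 0.1398]), 96)
pad 0.86 [ 0.4036 -0.3038  0.0614] [ 0.4027 -0.3009  0.059 ]
red 130 [0.4225 0.0756 0.0014] [0.4325 0.0982 0.0965] [0.4388 0.1208 0.1021]
-0.15 27 [0.096  0.0994]
-0.125 37 [0.0967 0.1008]
-0.1 30 [0.0947 0.0999]
-0.075 30 [0.0948 0.0972]
-0.05 32 [0.0937 0.0971]
-0.025 28 [0.0949 0.0964]
-0.0 29 [0.0955 0.0982]
0.025 29 [0.0943 0.0972]
0.05 28 [0.0951 0.0978]
0.075 27 [0.0938 0.0971]
(0.97, array([0.5077, 0.2551, 0.0223, 0.1394]), 388)
(0.95, array([0.5893, 0.248 , 0.0224, 0.1393]), 373)
(0.94, array([0.582 , 0.1652, 0.0222, 0.1394]), 371)
(0.65, array([0.4996, 0.1736, 0.0219, 0.1396]), 380)
pad 0.59 [ 0.4095 -0.2949  0.0585] [ 0.4095 -0.2939  0.059 ]
36.45 [ 0.4075 -0.1446  0.1923]
[ 0.408 -0.297  0.15 ] -> [-15.16, 1.6, 4.23] 0.003
[ 0.408 -0.297  0.07 ] -> [-15.16, 1.6, 12.23] 0.003
```

View pics/m3.png

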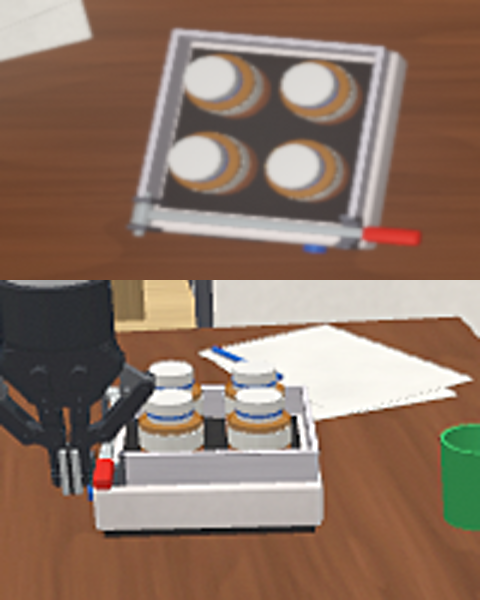

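The bar lies level in its catch, with its top at 0.095 m along the whole length. All four jars stand inside the panels, so next is the pedal.

Emit:
{"op": "arm_command", "data": {"series": [[[-4.5,0.5,1],0],[[-9,1,3],0],[[-12.5,1.3,5],0],[[-15.1,1.6,8],0],[[-15.1,1.6,10.5],0],[[-15.1,1.6,11.5],0],[[-15.1,1.6,11.5],0],[[-15.1,1.6,11.5],0]]}}

```text
time_s: 37.25
position: [0.4087, -0.2964, 0.0784]
orientation: [3.14, -0.0, 1.469]
wrist_force: [-0.3, -0.2, 0.6]
grip_width: 0.0
grasp_force: 0.0
```

Emit:
{"op": "arm_command", "data": {"series": [[[0,0,0.5],0],[[0,0,1],0],[[0,0,1.5],0],[[0,0,2],0],[[0,0,2.5],0],[[0,0,3],0],[[0,0,3],0]]}}

```text
time_s: 37.95
position: [0.4076, -0.2972, 0.0469]
orientation: [-3.141, 0.0, 1.467]
wrist_force: [-1.0, -0.4, 4.6]
grip_width: -0.003
grasp_force: 2.2
```

Contact is made and the spring force is rising. I'll press on to the stop.

Emit:
{"op": "arm_command", "data": {"series": [[[0,0,0.5],0],[[0,0,0.9],0],[[0,0,1.2],0],[[0,0,1.4],0],[[0,0,1.4],0]]}}

```text
time_s: 38.45
position: [0.4074, -0.2974, 0.0334]
orientation: [-3.141, 0.0, 1.467]
wrist_force: [-4.0, 0.6, 7.7]
grip_width: -0.002
grasp_force: 3.9
```

Emit:
{"op": "arm_command", "data": {"series": [[[0,0,0.1],0],[[0,0,0.2],0],[[0,0,0.2],0]]}}

```text
time_s: 38.75
position: [0.4074, -0.2975, 0.0316]
orientation: [-3.141, 0.0, 1.467]
wrist_force: [-4.0, 1.0, 8.4]
grip_width: -0.0
grasp_force: 4.4
```

Emit:
{"op": "arm_command", "data": {"series": [[[0,0,0.1],0],[[0,0,0.2],0],[[0,0,0.3],0],[[0,0,0.3],0]]}}

```text
time_s: 39.15
position: [0.4077, -0.2976, 0.0303]
orientation: [3.141, -0.002, 1.467]
wrist_force: [-12.3, 7.7, 40.2]
grip_width: -0.001
grasp_force: 20.5
```

Emit:
{"op": "arm_command", "data": {"series": [[[0,0,0.1],0],[[0,0,0.1],0],[[0,0,0.1],0]]}}

```text
time_s: 39.45
position: [0.4077, -0.2977, 0.0298]
orientation: [3.141, -0.002, 1.467]
wrist_force: [-16.8, 10.8, 50.8]
grip_width: -0.002
grasp_force: 25.9
```

The stop is firm at z = 0.030. Now I'll let it up and retreat.

Emit:
{"op": "arm_command", "data": {"series": [[[0,0,-1],0],[[0,0,-2],0],[[0,0,-3],0],[[0,0,-4],0],[[0,0,-7],0],[[0,0,-11],0],[[0,0,-15],0],[[0,0,-19],0]]}}

```text
time_s: 40.25
position: [0.4069, -0.297, 0.2184]
orientation: [-3.14, 0.0, 1.467]
wrist_force: [1.6, 1.0, 0.2]
grip_width: 0.0
grasp_force: 0.0
```

Emit:
{"op": "arm_command", "data": {"series": [[[0,0,0],0],[[0,0,0],0],[[0,0,0],0],[[0,0,0],0]]}}

```text
time_s: 40.65
position: [0.4071, -0.2967, 0.2164]
orientation: [-3.139, -0.0, 1.468]
wrist_force: [0.3, 0.5, -0.7]
grip_width: 0.001
grasp_force: 0.0
```

```bash
python3 - <<'E'
from h import *
np.set_printoptions(precision=4,suppress=True)
for n in ("side","top"):
    c=robot.capture(n);save(c,n+"4");P=cloud(c)
    print(*lids(c),sep="\n")
    for r in robot.mark_of("paddle_pad",c)[:1]:
        u,v=np.round(r["point"]).astype(int);print("pad",r["confidence"],P[v,u])
    for k in ("cup","dish","slidebox"):
        for r in robot.regions_of(k,c)[:1]: print(k,np.median(P[r["mask"]],0))
print(robot.read_state()["time_s"])
E
```

```text
(0.79, array([0.5798, 0.1647, 0.0264, 0.1397]), 100)
(0.62, array([0.5811, 0.2245, 0.0448, 0.1396]), 89)
(0.61, array([0.505 , 0.248 , 0.0203, 0.1393]), 71)
pad 0.88 [ 0.4031 -0.3178  0.0625]
cup [0.7819 0.095  0.0665]
dish [ 0.7848 -0.1099  0.0254]
slidebox [ 0.551  -0.5544  0.0592]
(0.97, array([0.5072, 0.2547, 0.0222, 0.1392]), 382)
(0.9, array([0.5817, 0.165 , 0.0221, 0.1394]), 370)
(0.82, array([0.5878, 0.2482, 0.0232, 0.1395]), 372)
(0.7, array([0.4996, 0.1739, 0.0223, 0.1395]), 382)
pad 0.62 [ 0.4053 -0.2961  0.0628]
cup [0.8012 0.1259 0.0545]
dish [ 0.7892 -0.0934  0.0255]
slidebox [ 0.5595 -0.522   0.0594]
41.25
```

View pics/side4.png

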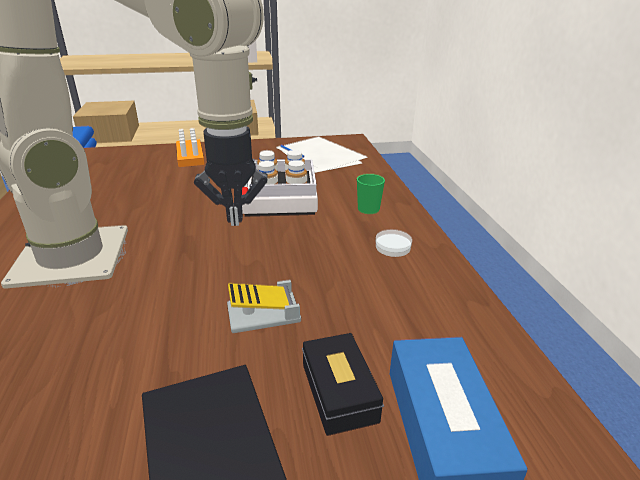

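The four jars stand on the deck around (280,165) and the pedal is back up at (255,295). The cup, dish and box have not moved, and the gripper is clear of everything.

```bash
python3 -c "
from station import robot
print(robot.sign_off())"
```

```text
the job is handed in; nothing more can be done
None
```

The job is handed in: all four jars stand upright inside the shaker's panels, the bar is home in its catch, the pedal was then pressed to its stop and came back up, and the cup, dish and slide box were left untouched.

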